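# Hang the ear defenders on the turning stand

## Robot

A 6-joint arm with a two-finger parallel gripper is mounted at the origin on the work surface. World frame = base frame: x ahead of the robot, y to its left, z up, the work surface at z = 0. Lengths are in m, angles in rad, forces in N, time in s.
With the tool pointing down it reaches from about 0.35 to 0.775 m from the base axis. Payload 7.3 kg.
Tool frame: the origin (TCP) lies at the centre of the arm's flange, where the gripper is bolted on; the fingertips stand 178 mm ahead of it and the grasp point (between the pads) lies robot.pinch_z ahead of it (robot.pinch_z is the distance from the TCP to the grasp point, in m); x points along the fingers, z is the direction in which the jaws open and shut, and the axes are right-handed (so a half turn about x gives the same grasp; the last joint's range is limited). The gripper opens to 92 mm and grips with 3 to 60 N. Pads are 19 mm wide; open, the fingers measure 130 mm over their backs; the gripper's body (75 mm by 190 mm) begins 47 mm behind the grasp point.
Start: joints at [1.003, 0.342, 1.524, -0, 1.275, -0.146], TCP at [0.215, 0.479, 0.405] pointing down, gripper open.
Joint ranges: [-2.53, 2.53], [-0.77, 2.02], [0.04, 2.7], [-1, 4.14], [0.28, 2.66], [-3.11, 3.11]. Speed limits (rad/s): [2.57, 2.57, 3.14, 3.14, 3.14, 3.14].

## Interface

Orientations are given as [roll, pitch, yaw] about the fixed x, y, z axes, in that order (R = Rz(yaw) Ry(pitch) Rx(roll)).
In Python, from cell import robot gives the robot as it stands.
- The arm moves only by the shell command python3 -m jog 'ROWS' [FORCE]. ROWS is JSON, a list of rows, each an object of numbers: "fingers": the closure, from 0 (fully open) to 1 (shut); "x", "y", "z": the shift along the tool's x, y, z in cm; "spin": the turn about the tool's x in degrees. A call has 1 to 5 rows; each row is the pose to reach, as a shift and turn from the pose commanded when the call began, along the tool's axes at that moment; what a row does not reach only later rows make up. A row lasts 1/8 s, in which the tool goes at most 62.5 mm and 10.7 degrees, less where a joint would pass 70% of its speed; a pose out of reach is approached as far as the arm can. A call with a gripper value outside its range is refused whole. The fingers move at their own pace and stop on an object; FORCE is the grip in N (left out, the last holds). Time passes only in rows, so rows that repeat a pose let the fingers close. It gives the time, the measured TCP pose, the force and the opening at its end, in the units of the state.
- robot.observe(): the state, without advancing time (a new reading comes with each control period).
- robot.read_camera(name): name is "side" or "top"; returns a dict with "color" (384x512x3 uint8, red, green, blue), "mtx" (3x3 intrinsics, pixels), "k1" (the pictures are not rectified: a ray, as slopes to the right and down, at radius r is drawn at 1 + k1 r^2 times it, then the intrinsics apply), "view" (4x4, takes a point from world to camera coordinates). Camera axes: x right, y down, z forward; pixel columns grow to the right and rows downward; lengths in m; the calibration is good to about 2 mm. A picture is of the moment at which its call begins. There is no depth.
- robot.hand_in(): hands the job in, once; it reports no verdict.
Trained networks look in a picture, given as the dict that the camera call returned (one of the last four; its "shot" number tells which), for a name from the list of things; names that differ only in an ending like _2 or _b are one class to them, and where a whole thing is asked for, a point or a joint stands for the part that bears it (a point fixed in the world has none). Each returns a list of dicts, best first, with "conf" (0 to 1); they miss things now and then, are a little off and sometimes report something else, mostly with a low value. They report only what shows in the picture. A call takes as long as a camera call. They do not tell look-alikes from the thing itself.
- robot.look_for(target, picture): "xy" ([column, row] in pixels, amid what is visible of it).
The state is a dict: "time": time; "qpos": joint angles; "qvel": joint speeds; "joint_efforts": joint torques, N m; "tool_pos": TCP position; "tool_rot": TCP orientation; "contact_force": force on the tool from outside, world axes, zero at the start; "torque": the same for the moment, N m; "opening": finger opening in m.
Only numpy, scipy, OpenCV 4.12 (cv2) and the standard library are available. Lean on these libraries where they do the work, as an engineer would, in place of code of your own. Each camera call takes 0.05 s, during which the arm holds its last target. There are 200 camera calls.

## Task

Turn the head of the hanging stand until its empty bar (green end) clicks into place at the front, over the yellow pointer, and let go of it. Then hang the red ear defenders over that bar by their headband, a cup on either side, with the crown pad resting near the middle of the bar, and leave them hanging still and the bar still at the front. Do not let the ear defenders topple, and leave the bowls, scoop, can and jar where they are.

Things in the scene. Friction and masses are not known exactly. Their poses are not given: they have to be found in the camera images.
- stand_pointer (a point): outer end of the yellow pointer, on its top face, 103 in front (-x) of the stand's axis, 12 above the table
- bar_seat (a point): point on top of the empty bar, 90 from the turning axis, 256 above the table, in the middle of the free length; axes as the turret's, so the bar runs along its y
- crown (a point): middle of the crown pad's underside, the face that rests on the bar, 160 above the ear defenders' origin
- turret: turning head on the post: black hub (44 across, top 272 above table), four level steel bars 12 thick, 90 degrees apart, ending in 18 balls. Origin on the turning axis at the bars' height, 250 above table. Turns either way about z, click stop every 90 degrees (0.4 N m to leave a stop; past 45 degrees it pulls into the next). Starts in a stop, axes parallel to the stand's; empty bar along its -y
- bar_tip (a point): centre of the green ball at the end of the empty bar, 125 from the turning axis, 250 above the table (other balls are black). At the start it is on the stand's -y side; a quarter turn of the head clockwise from above brings it to the front (the stand's -x)
- front_roll (a point): centre of the tape roll on the bar that is at the front at the start (turret's -x). All three other bars (turret's +x, +y, -x) carry such a roll, fixed: 100 across, 26 wide along the bar, from 47 to 73 from the turning axis, 168 to 268 above the table
- ear_defenders: ear defenders standing on two red cups (84 high, 62 deep along x); 172 wide along y, 90 free between the black cushions, 178 high, about 0.2 kg. Dark band 18 wide over the top with a black crown pad to pinch: 24 wide along x, 60 long along y, 18 thick, top 178 and underside 160 above the origin. Origin between the cups at their underside, z up to the crown
- stand: fixed stand: orange round base (120 across, 65 high), steel post (24 across). Origin on the post's axis at table level. Its -x is the front (hanging position), marked by a yellow pointer on the table. It stands left or right of centre, turned by up to 15 degrees
- bowl_stack: stack of three red bowls, 120 across, 95 tall, beside the work; leave it. Origin at the centre of its underside.
- bowl: single open red bowl, 120 across, 50 tall; leave it. Origin at the centre of its underside.
- scoop: aluminium scoop, tray 100 x 65 x 35 with a 90 long black round handle; leave it. Origin at the centre of its underside.
- spray_can: can with a blue label, 60 across, 150 tall, at the back; leave it. Origin at the centre of its underside.
- jar: white jar with a blue cap, 72 across, 100 tall, at the back; leave it. Origin at the centre of its underside.
Things that resemble listed ones, but are neither listed nor needed, are in the scene too. What is shaped like the ear_defenders but orange or pink is not meant.

How it is judged:
On the way, in this order (a step that is already met when the one before it is completed fails the run):
1. the empty bar rests in the click stop at the front, released, with the ear defenders not yet on it (x of bar_tip in the frame of stand below -0.115 m and y of bar_tip in the frame of stand between -0.016 and 0.016 m and angular speed of turret below 0.15 rad/s and contact force between turret and the arm below 0.05 N and contact force between turret and the fingers below 0.05 N and contact force between turret and ear_defenders below 0.05 N), for 0.2 s.
2. the ear defenders hang on the empty bar, released (y of crown in the frame of bar_seat between -0.028 and 0.035 m and x of crown in the frame of bar_seat between -0.028 and 0.028 m and z of crown in the frame of bar_seat between -0.008 and 0.01 m and angle between ear_defenders's own z axis and vertical below 0.3 rad and contact force between ear_defenders and turret above 0.4 N and contact force between ear_defenders and the fingers below 0.05 N), for 0.2 s.
At the end, for the whole second after the job is handed in: Empty bar still and at the front (tip within 16 mm of the pointer's line); ear defenders hang on it, released, still, upright within 0.3 rad, crown pad down on the bar 55 to 118 mm from the turning axis and within 28 mm of centred across it (all of step 2 and x of bar_tip in the frame of stand below -0.115 m and y of bar_tip in the frame of stand between -0.016 and 0.016 m and angular speed of turret below 0.15 rad/s and linear speed of ear_defenders below 0.05 m/s and angular speed of ear_defenders below 0.4 rad/s); the robot touches nothing.
It fails at once if the ear defenders topple over (angle between ear_defenders's own z axis and vertical above 0.8 rad).
It fails at once if a bowl, the bowl stack, the scoop, the can or the jar is moved more than 30 mm (distance of any of bowl_stack, bowl, scoop, spray_can, jar from where it was at the start of the episode above 0.03 m).
It also fails if it takes over 64 s, if anything falls off the work surface, if the arm or the gripper's body presses on something with over 40 N, if the wrist force passes 120 N, or if a joint passes its speed limit or range.

## Working session

There is one attempt and no reset: what is moved stays moved. The work goes in short steps, Python scripts to look and compute and a shell command to move; the robot and the scene stay as the last step left them, time stands still between calls to the robot, and variables do not carry over. Pictures are saved under pics/ and viewed, on a budget of 10 in all, crops included, one or two more only if the job needs it, and the job is handed in when it is done.

```bash
mkdir -p pics; ls; cat > h.py <<'E'
import numpy as np, cv2
from cell import robot
from scipy.spatial.transform import Rotation as R
def snap(n,f=None):
    p=robot.read_camera(n)
    if f: cv2.imwrite('pics/'+f,p['color'][:,:,::-1])
    return p
def ray(p,xy):
    K=p['mtx'];d=np.array([(xy[0]-K[0,2])/K[0,0],(xy[1]-K[1,2])/K[1,1]]);u=d.copy()
    for _ in range(20): u=d/(1+p['k1']*(u@u))
    V=p['view'];Rm=V[:3,:3]
    return -Rm.T@V[:3,3], Rm.T@np.array([u[0],u[1],1])
def onz(p,xy,z):
    o,d=ray(p,xy); return o+d*(z-o[2])/d[2]
def tri(p,a,q,b):
    o1,d1=ray(p,a);o2,d2=ray(q,b);d1/=np.linalg.norm(d1);d2/=np.linalg.norm(d2)
    A=np.stack([d1,-d2],1);s=np.linalg.lstsq(A,o2-o1,rcond=None)[0]
    x,y=o1+s[0]*d1,o2+s[1]*d2
    return (x+y)/2,np.linalg.norm(x-y)
def proj(p,X):
    c=p['view'][:3,:3]@X+p['view'][:3,3];u=c[:2]/c[2];u=u*(1+p['k1']*(u@u))
    return u*np.diag(p['mtx'])[:2]+p['mtx'][:2,2]
E
python3 - <<'E'
from h import *
a=snap('top');b=snap('side')
cv2.imwrite('pics/a.png',np.vstack([a['color'],b['color']])[:,:,::-1]) 
for n in ['stand_pointer','turret','bar_tip','front_roll','ear_defenders','crown','stand','bar_seat']:
    for nm,p in (('top',a),('side',b)):
        print(n,nm,[(np.round(r['xy']).tolist(),round(r['conf'],2)) for r in robot.look_for(n,p)[:4]])
print(robot.pinch_z,robot.observe())
for p in(a,b): print(ray(p,(256,192)))
E
python3 -c "
import cv2;i=cv2.imread('pics/a.png');cv2.imwrite('pics/t.png',cv2.hconcat([i[:384],i[384:]])[:, :]);
j=cv2.resize(i,(512*600//768,600),interpolation=cv2.INTER_AREA)"
cd pics; python3 -c "
import cv2;i=cv2.imread('a.png');cv2.imwrite('top.png',cv2.resize(i[:384],(800,600)));cv2.imwrite('side.png',cv2.resize(i[384:],(800,600)))"
```

```text
pics
stand_pointer top [([302.0, 155.0], 0.86)]
stand_pointer side [([333.0, 232.0], 0.85)]
turret top [([305.0, 151.0], 0.58)]
turret side [([334.0, 218.0], 0.68)]
bar_tip top [([302.0, 150.0], 0.57), ([338.0, 218.0], 0.27)]
bar_tip side [([332.0, 219.0], 0.91)]
front_roll top [([301.0, 153.0], 0.9), ([141.0, 129.0], 0.71)]
front_roll side [([337.0, 219.0], 0.72)]
ear_defenders top [([338.0, 282.0], 0.98), ([182.0, 220.0], 0.86), ([257.0, 194.0], 0.75)]
ear_defenders side [([193.0, 342.0], 0.85), ([235.0, 182.0], 0.6), ([268.0, 226.0], 0.59)]
crown top [([339.0, 277.0], 0.91), ([255.0, 201.0], 0.88), ([182.0, 213.0], 0.76)]
crown side [([215.0, 179.0], 0.75), ([284.0, 332.0], 0.75), ([191.0, 342.0], 0.72)]
stand top [([300.0, 158.0], 0.95)]
stand side [([336.0, 233.0], 0.76), ([337.0, 221.0], 0.69)]
bar_seat top [([304.0, 150.0], 0.95)]
bar_seat side [([338.0, 221.0], 0.93)]
0.1592 {'time': 0.9, 'qpos': array([ 1.00298721e+00,  3.42002426e-01,  1.52411045e+00,  3.35418834e-05,
        1.27545368e+00, -1.45987800e-01]), 'qvel': array([-1.46520263e-03, -7.52497022e-04,  1.79352044e-05,  1.10733356e-04,
       -2.53537027e-04,  9.36000905e-04]), 'joint_efforts': array([-4.57216038e-04, -4.31135094e+01, -2.44471210e+01,  7.16330088e-02,
        4.83978319e-02, -1.73510631e-05]), 'tool_pos': array([0.21491299, 0.47898883, 0.40473559]), 'tool_rot': array([0.7420413 , 1.57075496, 1.89100654]), 'contact_force': array([-1.17003681, -0.25021587, -0.60866444]), 'torque': array([-0.00211909, -0.00803977,  0.02929997]), 'opening': 0.09171940915927723}
(array([ 0.32634958, -0.00207078,  1.76084772]), array([ 0.09088371, -0.03549894, -0.99557883]))
(array([ 0.20086472, -0.68415181,  0.9507908 ]), array([ 0.23351792,  0.64042082, -0.73172019]))
```

View pics/top.png

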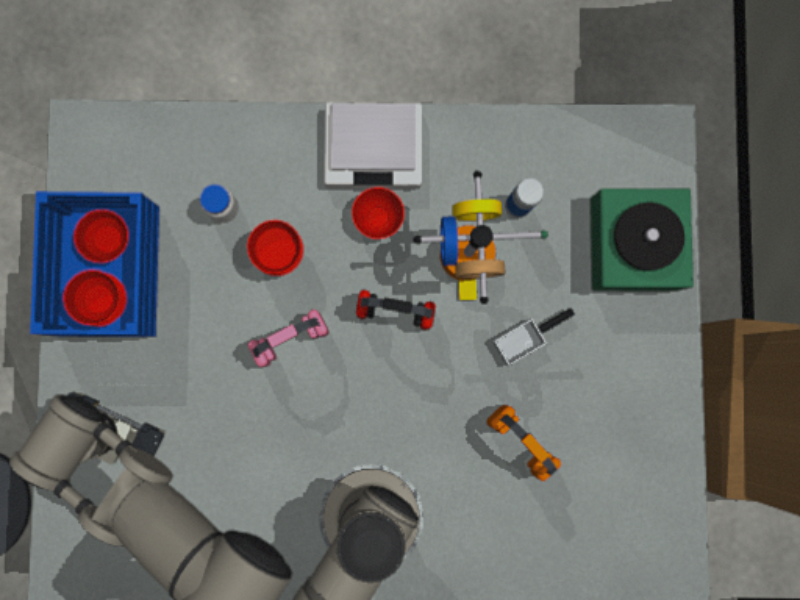

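View pics/side.png

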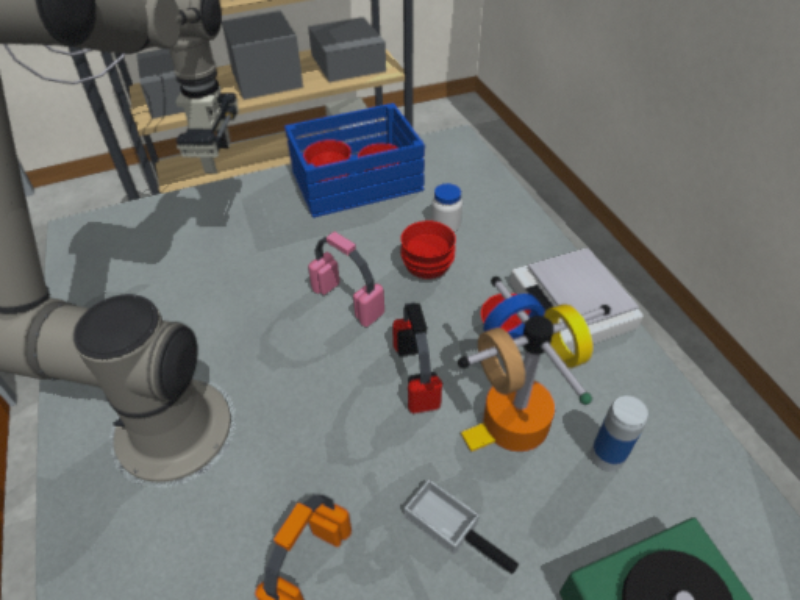

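The top picture shows the stand hub at (481,237), the green ball at (544,234), the front ball at (484,300) and the pointer at (467,290). The red ear defenders' crown is at (397,305). In the side picture the green ball is at (586,398), the front ball at (463,361) and the crown near (415,318). Next I'll triangulate these.

```bash
python3 - <<'E'
from h import *
a=snap('top');b=snap('side');s=1/1.5625
def t(n,u,v):
    X,e=tri(a,np.array(u)*s,b,np.array(v)*s);print(n,X.round(4),'gap',round(e,4));return X
g=t('green',(544,234.5),(586,398));f=t('front',(484,300),(463,361));k=t('back',(478,174),(606,309));l=t('left',(416,240),(496,281))
c=(f+k)/2;print('axis',c,(g+l)/2)
for n,v in(('g',g),('f',f),('k',k),('l',l)):print(n,np.linalg.norm((v-c)[:2]),np.degrees(np.arctan2(*(v-c)[1::-1])))
for n,xy,z in(('g',(544,234.5),.25),('f',(484,300),.25),('k',(478,174),.25),('l',(416,240),.25),('hub',(481,237),.272),('pointer',(467,298),.012),('crown',(397,305),.178)):print(n,onz(a,np.array(xy)*s,z).round(4))
# red blobs
for nm,p,z in(('top',a,.07),('side',b,.07)):
    h=cv2.cvtColor(p['color'],cv2.COLOR_RGB2HSV);m=((h[...,0]<5)|(h[...,0]>175))&(h[...,1]>180)&(h[...,2]>70)
    n,_,st,ce=cv2.connectedComponentsWithStats(m.astype('uint8'))
    for i in range(1,n):
        if st[i,4]>25:print(nm,st[i],(ce[i]/s).round(1),onz(p,ce[i],z).round(3))
E
python3 - <<'E'
import cv2
i=cv2.imread('pics/top.png');j=cv2.imread('pics/side.png')
cv2.imwrite('pics/c.png',cv2.hconcat([cv2.resize(i[270:345,340:450],(440,300),interpolation=2),cv2.resize(j[295:420,380:450],(168,300),interpolation=2)]))
E
```

```text
green [ 0.5959 -0.3402  0.2532] gap 0.0006
front [ 0.4648 -0.2206  0.2545] gap 0.0
back [ 0.7164 -0.2101  0.2533] gap 0.0002
left [ 0.585  -0.0878  0.2491] gap 0.0024
axis [ 0.59059752 -0.21535604  0.25390415] [ 0.59047016 -0.21401384  0.25114763]
g 0.12500075851467063 -87.54901938255114
f 0.12587734410547402 -177.61763581705716
k 0.12587734410547408 2.382364182942854
l 0.1276936558307917 92.51366281691551
g [ 0.5962 -0.3408  0.25  ]
f [ 0.4653 -0.2212  0.25  ]
k [ 0.7173 -0.2106  0.25  ]
l [ 0.5837 -0.0873  0.25  ]
hub [ 0.5867 -0.2129  0.272 ]
pointer [ 0.4915 -0.2171  0.012 ]
crown [ 0.4605 -0.0524  0.178 ]
top [225 120  34  33 845] [377.3 212.4] [ 0.676 -0.011  0.07 ]
top [ 48 135  34  33 878] [100.6 235.6] [0.619 0.596 0.07 ]
top [158 141  36  35 962] [274.5 247.2] [0.596 0.215 0.07 ]
top [  41  173   40   36 1081] [ 94.1 297.7] [0.482 0.605 0.07 ]
top [228 186   9  17  75] [361.7 304.1] [0.471 0.022 0.07 ]
top [269 202   8   8  45] [426.  321.7] [ 0.433 -0.12   0.07 ]
side [195  90  29  16 328] [326.3 151.9] [0.491 0.654 0.07 ]
side [230  93  22   6  71] [374.7 148.5] [0.614 0.621 0.07 ]
side [257 142  34  36 980] [427.  247.8] [0.592 0.21  0.07 ]
side [308 189  14  16  91] [489.7 304.7] [0.643 0.01  0.07 ]
side [321 202  12  10  62] [510.8 322.6] [ 0.66  -0.047  0.07 ]
side [252 205  11  18  77] [399.6 327.7] [0.455 0.019 0.07 ]
side [262 241  21  23 368] [423.9 394.3] [ 0.441 -0.139  0.07 ]
```

View pics/c.png

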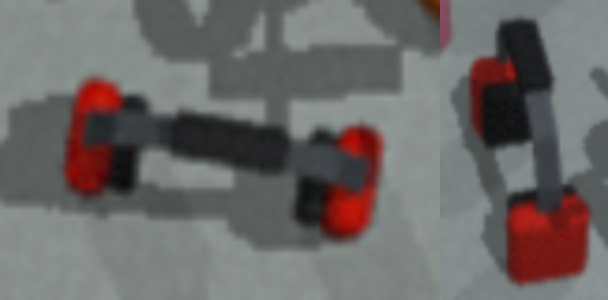

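The bars triangulate well: height about 0.25, radius 0.125, stand axis (0.590,-0.2145), yaw +2.4°. The crop shows the crown pad centred at (397,305) with ear yaw about -9°. Now I'll get the tool axes and plan the push.

```bash
cat >> h.py <<'E'
def now():
    s=robot.observe();M=R.from_euler('xyz',s['tool_rot']).as_matrix();return s['tool_pos'],M,s
def shift(target,*more):
    p,M,s=now()
    for t in (target,)+more: print('cm',(M.T@(np.array(t)-p)*100).round(2))
    print('z-axis yaw',np.degrees(np.arctan2(M[1,2],M[0,2])).round(1),'pos',p.round(4),'F',s['contact_force'].round(1),'op',round(s['opening'],4),'t',s['time'])
AX=np.array([.5905,-.2147,.25]);YAW=np.radians(2.4)
def st(x,y,z): # stand frame -> world
    c,s=np.cos(YAW),np.sin(YAW);return np.array([AX[0]+c*x-s*y,AX[1]+s*x+c*y,z])
E
python3 - <<'E'
from h import *
p,M,s=now();print(M.round(3))
print(st(.045,-.097,.41))
shift(st(.05,-.097,.52),st(.05,-.097,.41))
E
```

```text
[[ 0.    -0.912  0.409]
 [ 0.     0.409  0.912]
 [-1.    -0.     0.   ]]
[ 0.63952247 -0.30973051  0.41      ]
cm [-11.53 -71.48 -54.35]
cm [ -0.53 -71.48 -54.35]
z-axis yaw 65.8 pos [0.2149 0.479  0.4048] F [-0.   0.4 -0.1] op 0.092 t 1.0
```

```bash
python3 -m jog '[{"x":-6,"fingers":1},{"x":-11.5,"y":-3,"z":-2,"spin":10,"fingers":1},{"x":-11.5,"y":-8,"z":-6,"spin":20,"fingers":1},{"x":-11.5,"y":-13,"z":-10,"spin":30,"fingers":1},{"x":-11.5,"y":-18,"z":-13.5,"spin":40,"fingers":1}]' 20
python3 -c "
from h import *
shift(st(.05,-.097,.52))"
```

```text
cm [-11.53 -71.48 -54.35]
z-axis yaw 65.8 pos [0.2149 0.479  0.4048] F [-0.   0.4 -0.1] op 0.092 t 1.0$[0]: bad value
```

```bash
python3 -m jog '[{"x":-6,"y":0,"z":0,"spin":0,"fingers":1},{"x":-11.5,"y":-3,"z":-2,"spin":10,"fingers":1},{"x":-11.5,"y":-8,"z":-6,"spin":20,"fingers":1},{"x":-11.5,"y":-13,"z":-10,"spin":30,"fingers":1},{"x":-11.5,"y":-18,"z":-13.5,"spin":40,"fingers":1}]' 20
python3 -c "
from h import *
shift(st(.05,-.097,.52))"
```

```text
time: 1.62
tool_pos: [0.3224, 0.2833, 0.5201]
tool_rot: [0.073, 1.57, 0.519]
contact_force: [1.4, 0.6, 0.1]
opening: 0.0461
cm [  0.   -67.38   3.5 ]
z-axis yaw 25.6 pos [0.3224 0.2833 0.5201] F [1.4 0.6 0.1] op 0.0461 t 1.625
```

```bash
python3 -m jog '[{"x":0,"y":-6,"z":0,"spin":10,"fingers":1},{"x":0,"y":-12,"z":0.5,"spin":20,"fingers":1},{"x":0,"y":-18,"z":1,"spin":23,"fingers":1},{"x":0,"y":-24,"z":1.5,"spin":23,"fingers":1},{"x":0,"y":-30,"z":2,"spin":23,"fingers":1}]'
python3 -m jog '[{"x":0,"y":-6,"z":-2.4,"spin":0,"fingers":1},{"x":0,"y":-11,"z":-4.3,"spin":0,"fingers":1},{"x":0,"y":-16,"z":-6.2,"spin":0,"fingers":1},{"x":0,"y":-16,"z":-6.2,"spin":0,"fingers":1},{"x":0,"y":-16,"z":-6.2,"spin":0,"fingers":1}]'
python3 -c "
from h import *
shift(st(.05,-.097,.52))"
```

```text
time: 2.25
tool_pos: [0.4714, 0.0218, 0.52]
tool_rot: [0.214, 1.57, 0.263]
contact_force: [1.3, -0.1, -0.6]
opening: 0.0013
time: 2.88
tool_pos: [0.4169, -0.1388, 0.5198]
tool_rot: [1.039, 1.57, 1.088]
contact_force: [0.3, 0.2, 0.4]
opening: 0.0004
cm [ -0.03 -18.16  21.9 ]
z-axis yaw 2.8 pos [ 0.4169 -0.1388  0.5198] F [0.3 0.2 0.4] op 0.0004 t 2.875
```

```bash
python3 -m jog '[{"x":0,"y":-3.5,"z":4.5,"spin":0,"fingers":1},{"x":0,"y":-7.5,"z":9,"spin":0,"fingers":1},{"x":0,"y":-11.5,"z":13.5,"spin":0,"fingers":1},{"x":0,"y":-15,"z":18,"spin":0,"fingers":1},{"x":0,"y":-18.2,"z":22,"spin":0,"fingers":1}]'
python3 -m jog '[{"x":0,"y":0,"z":0,"spin":0,"fingers":1},{"x":0,"y":0,"z":0,"spin":0,"fingers":1}]'
python3 -c "
from h import *
shift(st(.05,-.097,.41))
a=snap('side','s2.png');b=snap('top','t2.png');i=cv2.hconcat([a['color'][100:370,250:470],b['color'][40:310,230:450]])[:,:,::-1];cv2.imwrite('pics/m2.png',cv2.resize(i,None,fx=1.7,fy=1.7))"
```

```text
time: 3.5
tool_pos: [0.6481, -0.3084, 0.5193]
tool_rot: [0.692, 1.57, 0.744]
contact_force: [0.4, -0.1, 1.0]
opening: 0.0005
time: 3.75
tool_pos: [0.6464, -0.3082, 0.5189]
tool_rot: [2.31, 1.569, 2.362]
contact_force: [0.4, -0.0, 0.6]
opening: 0.0003
cm [10.89 -0.14 -0.18]
z-axis yaw 3.0 pos [ 0.6464 -0.3082  0.5189] F [ 0.4 -0.   0.6] op 0.0003 t 3.75
```

View pics/m2.png

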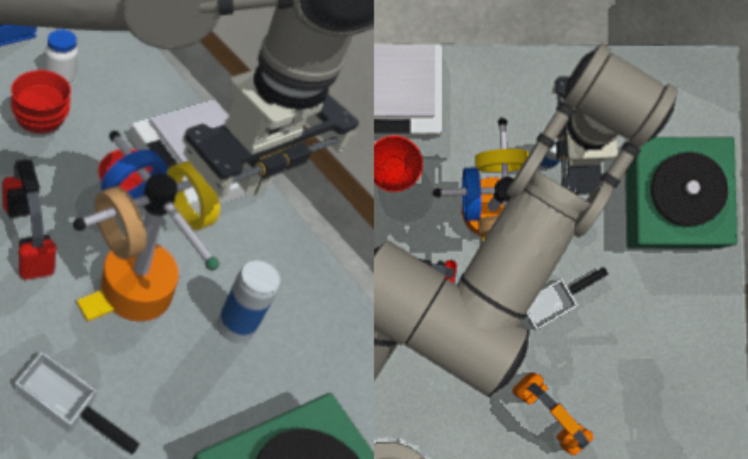

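Fingers are well placed behind the green bar, above everything; the can is lower. I'll descend and compute the arc.

```bash
python3 -m jog '[{"x":4,"y":0,"z":0,"spin":0,"fingers":1},{"x":8,"y":0,"z":0,"spin":0,"fingers":1},{"x":10.9,"y":-0.1,"z":-0.2,"spin":0,"fingers":1},{"x":10.9,"y":-0.1,"z":-0.2,"spin":0,"fingers":1},{"x":10.9,"y":-0.1,"z":-0.2,"spin":0,"fingers":1}]'
python3 -c "
from h import *
P=[]
for f in np.radians([0,10,20,30,40,50,60,70,75]):
    c,s=np.cos(f),np.sin(f);d=.006+.019*c+.0095*s
    P.append(st(-.095*s+d*c,-.095*c-d*s,.41))
shift(*P)"
```

```text
time: 4.47
tool_pos: [0.6433, -0.3105, 0.414]
tool_rot: [-0.569, 1.567, -0.519]
contact_force: [0.2, 0.2, 0.5]
opening: 0.0002
cm [ 0.4   0.31 -2.38]
cm [ 0.39  0.01 -3.93]
cm [ 0.38 -0.02 -5.58]
cm [ 0.38  0.26 -7.27]
cm [ 0.37  0.87 -8.94]
cm [  0.36   1.82 -10.5 ]
cm [  0.35   3.08 -11.89]
cm [  0.35   4.63 -13.04]
cm [  0.34   5.5  -13.49]
z-axis yaw 2.9 pos [ 0.6433 -0.3105  0.414 ] F [0.2 0.2 0.5] op 0.0002 t 4.475
```

```bash
python3 -m jog '[{"x":0.4,"y":0.2,"z":-2.4,"spin":0,"fingers":1},{"x":0.4,"y":0,"z":-3.9,"spin":0,"fingers":1},{"x":0.4,"y":0,"z":-5.6,"spin":0,"fingers":1},{"x":0.4,"y":0.3,"z":-7.3,"spin":0,"fingers":1},{"x":0.4,"y":0.9,"z":-8.9,"spin":0,"fingers":1}]'
python3 -c "
from h import *
P=[]
for f in np.radians([50,60,70,75,80]):
    c,s=np.cos(f),np.sin(f);d=.006+.019*c+.0095*s
    P.append(st(-.095*s+d*c,-.095*c-d*s,.41))
shift(*P)"
```

```text
time: 5.1
tool_pos: [0.5547, -0.3061, 0.41]
tool_rot: [-0.443, 1.562, -0.393]
contact_force: [4.9, -0.1, 0.5]
opening: 0.0009
cm [-0.02  0.93 -1.68]
cm [-0.03  2.2  -3.07]
cm [-0.05  3.75 -4.21]
cm [-0.05  4.62 -4.66]
cm [-0.06  5.53 -5.03]
z-axis yaw 2.9 pos [ 0.5547 -0.3061  0.41  ] F [ 4.9 -0.1  0.5] op 0.0009 t 5.1
```

```bash
python3 -m jog '[{"x":0,"y":0.9,"z":-1.7,"spin":0,"fingers":1},{"x":0,"y":2.2,"z":-3.1,"spin":0,"fingers":1},{"x":0,"y":3.5,"z":-4,"spin":0,"fingers":1},{"x":0,"y":3.5,"z":-4,"spin":0,"fingers":1},{"x":0,"y":3.5,"z":-4,"spin":0,"fingers":1}]'
python3 -c "
from h import *
shift(st(-.095,-.016,.41))
a=snap('side','s3.png')
cv2.imwrite('pics/m3.png',cv2.resize(a['color'][150:350,230:450,::-1],None,fx=2.5,fy=2.5))
print(robot.look_for('bar_tip',a)[:2], [proj(a,st(-.125*np.sin(f),-.125*np.cos(f),.25)).round(1) for f in np.radians([60,70,80,90])])"
```

```text
time: 5.72
tool_pos: [0.513, -0.2738, 0.4081]
tool_rot: [-0.681, 1.568, -0.631]
contact_force: [0.2, 1.4, 0.1]
opening: 0.0007
cm [-0.2   3.99 -1.47]
z-axis yaw 2.8 pos [ 0.513  -0.2738  0.4081] F [0.2 1.4 0.1] op 0.0007 t 5.725
[{'xy': [357.6, 241.0], 'conf': 0.56}] [array([316.4, 250.4]), array([308.3, 245. ]), array([301.6, 238.8]), array([296.4, 231.9])]
```

View pics/m3.png

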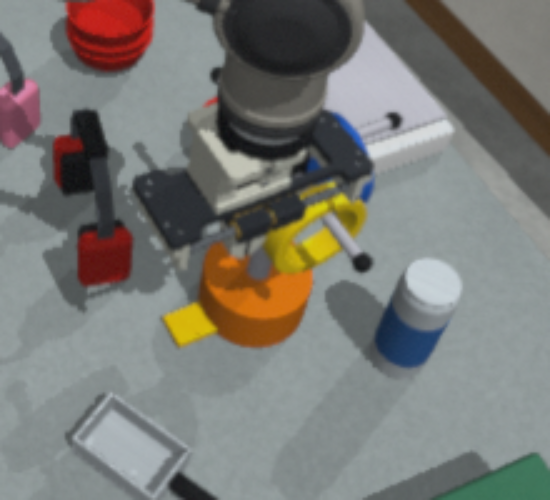

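The yellow-roll bar's ball sits at (375,254) px, exactly where the green ball began, so the head has clicked through a quarter turn. I'll lift straight off and verify with the view clear.

```bash
python3 -m jog '[{"x":-4,"y":-0.5,"z":0,"spin":0,"fingers":1},{"x":-9,"y":-0.5,"z":0,"spin":0,"fingers":0.4},{"x":-11,"y":4,"z":-1,"spin":4,"fingers":0.4},{"x":-11,"y":10,"z":-2.5,"spin":8,"fingers":0.4},{"x":-11,"y":15,"z":-4,"spin":12,"fingers":0.4}]'
python3 -m jog '[{"x":0,"y":5,"z":-1.5,"spin":0,"fingers":0.4},{"x":0,"y":7,"z":0,"spin":0,"fingers":0.4},{"x":0,"y":7,"z":0,"spin":0,"fingers":0.4},{"x":0,"y":7,"z":0,"spin":0,"fingers":0.4}]'
python3 -c "
from h import *
shift([.4605,-.0525,.52],[.4605,-.0525,.341])
a=snap('side','s4.png');b=snap('top')
for nm,p in(('s',a),('t',b)):
  print([(r['xy'],r['conf']) for r in robot.look_for('bar_tip',p)[:2]],[proj(p,st(-.125*np.sin(f),-.125*np.cos(f),.25)).round(1) for f in np.radians([80,90,100])])
i=cv2.hconcat([a['color'][130:340,210:430],b['color'][90:300,190:410]])[:,:,::-1];cv2.imwrite('pics/m4.png',cv2.resize(i,None,fx=1.8,fy=1.8))"
```

```text
time: 6.45
tool_pos: [0.4648, -0.1243, 0.517]
tool_rot: [0.299, 1.57, 0.137]
contact_force: [0.6, 1.1, 0.1]
opening: 0.0361
time: 6.95
tool_pos: [0.4765, -0.0572, 0.5165]
tool_rot: [-2.709, 1.57, -2.869]
contact_force: [-0.3, 0.2, -0.4]
opening: 0.055
cm [-0.35  0.21 -1.65]
cm [17.55  0.21 -1.64]
z-axis yaw -9.2 pos [ 0.4765 -0.0572  0.5165] F [-0.3  0.2 -0.4] op 0.055 t 6.95
[([347.6, 220.9], 0.95)] [array([301.6, 238.8]), array([296.4, 231.9]), array([292.8, 224.8])]
[([306.8, 147.2], 0.7)] [array([316.4, 191. ]), array([309.3, 191.9]), array([302.3, 191.5])]
```

View pics/m4.png

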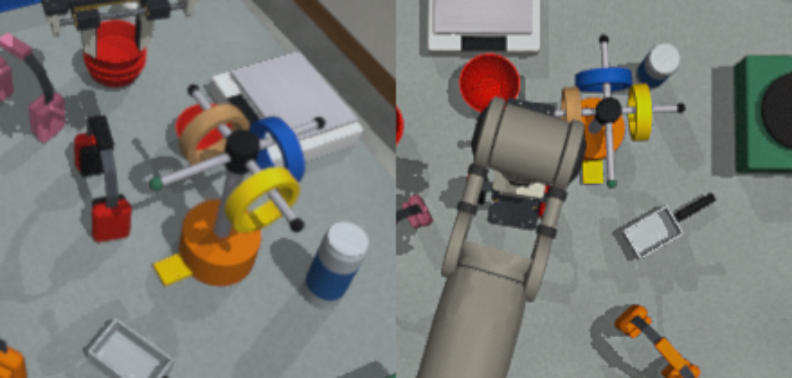

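The green ball is at side (296,232) and top (309,192), matching the front stop prediction exactly, so step 1 is done. The pad is at side about (267,208). I'll check that, then descend.

```bash
python3 -c "
from h import *
a=snap('side');b=snap('top')
print(tri(b,np.array((397.2,305.3))*.64,a,(267.2,207.8)),proj(a,np.array([.4605,-.0525,.17])))
for z in (.178,): print(onz(b,np.array((382.5,303.))*.64,z),onz(b,np.array((412,307.5))*.64,z))"
python3 -m jog '[{"x":0,"y":0.2,"z":-1.6,"spin":0.5,"fingers":0.4},{"x":4,"y":0.2,"z":-1.6,"spin":0.5,"fingers":0.4},{"x":8,"y":0.2,"z":-1.6,"spin":0.5,"fingers":0.4},{"x":11,"y":0.2,"z":-1.6,"spin":0.5,"fingers":0.4},{"x":11,"y":0.2,"z":-1.6,"spin":0.5,"fingers":0.4}]'
python3 -c "
from h import *
shift([.4605,-.0525,.341])
a=snap('side','s5.png');cv2.imwrite('pics/m5.png',cv2.resize(a['color'][150:290,200:340,::-1],None,fx=4,fy=4,interpolation=2))
M=now()[1];p=now()[0]
print(proj(a,p+M[:,0]*.178))"
```

```text
(array([ 0.46202667, -0.05358152,  0.15495635]), np.float64(0.0004833918564014871)) [266.47870121 204.04160378]
[ 0.46442436 -0.0224797   0.178     ] [ 0.45548515 -0.08326844  0.178     ]
time: 7.88
tool_pos: [0.4605, -0.0522, 0.4052]
tool_rot: [3.02, 1.566, 2.851]
contact_force: [0.4, -0.3, 0.7]
opening: 0.0554
cm [ 6.42 -0.03  0.04]
z-axis yaw -9.7 pos [ 0.4605 -0.0522  0.4052] F [ 0.4 -0.3  0.7] op 0.0554 t 7.875
[266.66937526 188.92749708]
```

View pics/m5.png

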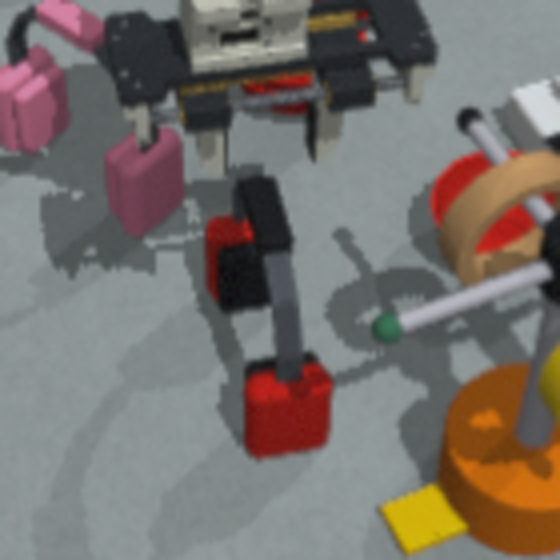

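Fingers straddle the pad; the pad centre at (266,203) px matches the prediction (266.5,204). Now descend and pinch.

```bash
python3 -m jog '[{"x":3,"y":0,"z":0,"spin":0,"fingers":0.4},{"x":5.5,"y":0,"z":0,"spin":0,"fingers":0.4},{"x":6.4,"y":0,"z":0,"spin":0,"fingers":0.4},{"x":6.4,"y":0,"z":0,"spin":0,"fingers":0.4},{"x":6.4,"y":0,"z":0,"spin":0,"fingers":0.5}]' 25
python3 -c "
from h import *
shift([.4605,-.0525,.341])"
```

```text
time: 8.55
tool_pos: [0.4614, -0.0522, 0.344]
tool_rot: [-0.082, 1.568, -0.251]
contact_force: [0.1, 0.6, 0.8]
opening: 0.0491
cm [ 0.3  -0.05 -0.08]
z-axis yaw -9.7 pos [ 0.4614 -0.0522  0.344 ] F [0.1 0.6 0.8] op 0.0491 t 8.55
```

```bash
python3 -m jog '[{"x":0.3,"y":0,"z":0,"spin":0,"fingers":0.5},{"x":0.3,"y":0,"z":0,"spin":0,"fingers":1},{"x":0.3,"y":0,"z":0,"spin":0,"fingers":1},{"x":0.3,"y":0,"z":0,"spin":0,"fingers":1},{"x":0.3,"y":0,"z":0,"spin":0,"fingers":1}]' 30
python3 -m jog '[{"x":0,"y":0,"z":0,"spin":0,"fingers":1},{"x":-0.5,"y":0,"z":0,"spin":0,"fingers":1},{"x":-1,"y":0,"z":0,"spin":0,"fingers":1},{"x":-2,"y":0,"z":0,"spin":0,"fingers":1},{"x":-2,"y":0,"z":0,"spin":0,"fingers":1}]'
python3 -c "
from h import *
shift(st(-.098,0,.341+.115),st(-.26,0,.456))"
```

```text
time: 9.18
tool_pos: [0.4609, -0.0521, 0.3398]
tool_rot: [2.31, 1.571, 2.141]
contact_force: [-0.2, -0.8, 1.5]
opening: 0.0237
time: 9.8
tool_pos: [0.4612, -0.0521, 0.3607]
tool_rot: [-0.076, 1.569, -0.245]
contact_force: [1.0, 0.0, -2.4]
opening: 0.0235
cm [ -9.51 -15.91   5.92]
cm [ -9.55 -19.29  -9.93]
z-axis yaw -9.7 pos [ 0.4612 -0.0521  0.3607] F [ 1.   0.  -2.4] op 0.0235 t 9.8
```

Held: opening 23.5 mm, load 2.4 N. Lift, then swing round to the front of the bar.

```bash
python3 -m jog '[{"x":-2,"y":0,"z":0,"spin":0,"fingers":1},{"x":-5,"y":0,"z":-0.5,"spin":0,"fingers":1},{"x":-8,"y":0,"z":-2,"spin":0,"fingers":1},{"x":-9.5,"y":0,"z":-4,"spin":-2,"fingers":1},{"x":-9.5,"y":-1,"z":-7,"spin":-5,"fingers":1}]'
python3 -m jog '[{"x":0,"y":-2.5,"z":-2,"spin":-2,"fingers":1},{"x":0,"y":-6,"z":-3,"spin":-4,"fingers":1},{"x":0,"y":-10,"z":-3,"spin":-6,"fingers":1},{"x":0,"y":-14,"z":-3,"spin":-7,"fingers":1},{"x":0,"y":-16,"z":-3,"spin":-7,"fingers":1}]'
python3 -m jog '[{"x":0,"y":0,"z":0,"spin":0,"fingers":1},{"x":0,"y":0,"z":0,"spin":0,"fingers":1},{"x":0,"y":0,"z":0,"spin":0,"fingers":1}]'
python3 -c "
from h import *
shift(st(-.098,0,.456),st(-.26,0,.456))
a=snap('side','s6.png');cv2.imwrite('pics/m6.png',cv2.resize(a['color'][120:320,170:400,::-1],None,fx=3,fy=3,interpolation=2))
p,M,_=now();c=p+M[:,0]*.18;print(c,proj(a,c),proj(a,p+M[:,0]*.34+M[:,1]*.065))"
```

```text
time: 10.42
tool_pos: [0.3899, -0.05, 0.4558]
tool_rot: [-0.176, 1.568, -0.255]
contact_force: [-0.1, -0.5, -2.2]
opening: 0.024
time: 11.05
tool_pos: [0.3469, -0.2088, 0.4546]
tool_rot: [-1.484, 1.571, -1.445]
contact_force: [0.0, 0.1, -1.1]
opening: 0.0238
time: 11.42
tool_pos: [0.3474, -0.2064, 0.4547]
tool_rot: [1.013, 1.571, 1.055]
contact_force: [0.0, -0.2, -2.5]
opening: 0.0239
cm [-0.12 -1.85 14.46]
cm [-0.13 -1.85 -1.74]
z-axis yaw 2.4 pos [ 0.3474 -0.2064  0.4547] F [ 0.  -0.2 -2.5] op 0.0239 t 11.425
[ 0.34741039 -0.20640739  0.2747902 ] [244.88550557 236.31509461] [237.56843278 254.57952422]
```

View pics/m6.png

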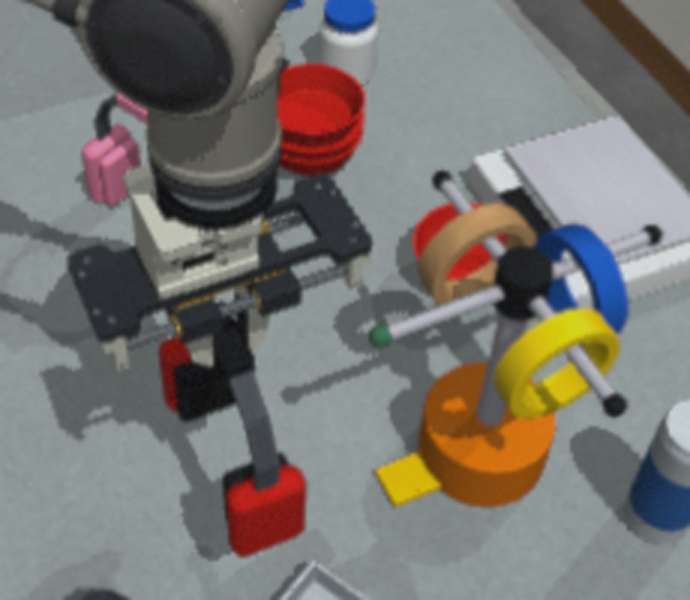

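The ears hang upright in the grip in front of the green ball. Align sideways, then insert along the bar.

```bash
python3 -m jog '[{"x":0,"y":-1,"z":0,"spin":0,"fingers":1},{"x":0,"y":-1.8,"z":1,"spin":0,"fingers":1},{"x":0,"y":-1.8,"z":3,"spin":0,"fingers":1},{"x":0,"y":-1.8,"z":6,"spin":0,"fingers":1},{"x":0,"y":-1.8,"z":8.5,"spin":0,"fingers":1}]'
python3 -c "
from h import *
shift(st(-.098,0,.456))"
```

```text
time: 12.1
tool_pos: [0.4346, -0.2222, 0.4545]
tool_rot: [0.106, 1.57, 0.147]
contact_force: [-0.3, -1.0, -2.2]
opening: 0.0237
cm [-0.15  0.1   5.81]
z-axis yaw 2.3 pos [ 0.4346 -0.2222  0.4545] F [-0.3 -1.  -2.2] op 0.0237 t 12.1
```

```bash
python3 -m jog '[{"x":0,"y":0.1,"z":2.5,"spin":0,"fingers":1},{"x":0,"y":0.1,"z":4.5,"spin":0,"fingers":1},{"x":0,"y":0.1,"z":5.8,"spin":0,"fingers":1},{"x":0,"y":0.1,"z":5.8,"spin":0,"fingers":1},{"x":0,"y":0.1,"z":5.8,"spin":0,"fingers":1}]'
python3 -c "
from h import *
shift(st(-.098,0,.436))
a=snap('side','s7.png');b=snap('top');i=a['color'][150:300,230:400];cv2.imwrite('pics/m7.png',cv2.resize(i[:,:,::-1],None,fx=4,fy=4,interpolation=2))"
```

```text
time: 12.72
tool_pos: [0.4905, -0.2185, 0.4546]
tool_rot: [2.725, 1.57, 2.765]
contact_force: [-0.1, -0.3, -2.4]
opening: 0.0238
cm [ 1.86 -0.04  0.2 ]
z-axis yaw 2.3 pos [ 0.4905 -0.2185  0.4546] F [-0.1 -0.3 -2.4] op 0.0238 t 12.725
```

View pics/m7.png

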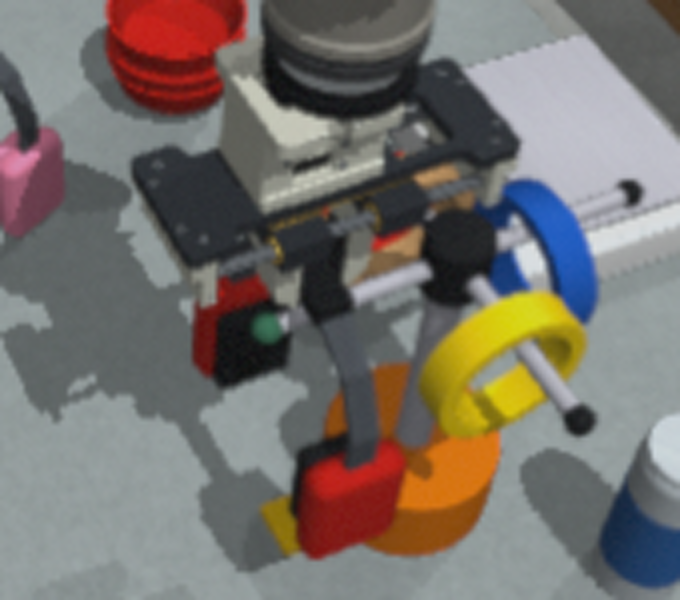

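The band straddles the bar with a cup on either side, just inside the green ball. Lower onto it.

```bash
python3 -m jog '[{"x":0.5,"y":0,"z":0,"spin":0,"fingers":1},{"x":1,"y":0,"z":0,"spin":0,"fingers":1},{"x":1.4,"y":0,"z":0,"spin":0,"fingers":1},{"x":1.6,"y":0,"z":0,"spin":0,"fingers":1},{"x":1.6,"y":0,"z":0,"spin":0,"fingers":1}]'
python3 -m jog '[{"x":0.1,"y":0,"z":0,"spin":0,"fingers":1},{"x":0.1,"y":0,"z":0,"spin":0,"fingers":1}]'
python3 -m jog '[{"x":0.1,"y":0,"z":0,"spin":0,"fingers":1},{"x":0.1,"y":0,"z":0,"spin":0,"fingers":1}]'
python3 -c "
from h import *
shift(st(-.098,0,.436))"
```

```text
time: 13.45
tool_pos: [0.4909, -0.2183, 0.4385]
tool_rot: [2.288, 1.57, 2.328]
contact_force: [-0.5, -0.3, -2.3]
opening: 0.0238
time: 13.7
tool_pos: [0.4909, -0.2183, 0.4377]
tool_rot: [0.212, 1.571, 0.252]
contact_force: [-0.1, 0.4, -1.8]
opening: 0.0239
time: 13.95
tool_pos: [0.4909, -0.2183, 0.4366]
tool_rot: [2.189, 1.571, 2.23]
contact_force: [0.1, -0.3, -0.8]
opening: 0.0237
cm [ 0.06 -0.05  0.17]
z-axis yaw 2.3 pos [ 0.4909 -0.2183  0.4366] F [ 0.1 -0.3 -0.8] op 0.0237 t 13.95
```

```bash
python3 -m jog '[{"x":0.1,"y":0,"z":0,"spin":0,"fingers":1},{"x":0.1,"y":0,"z":0,"spin":0,"fingers":1},{"x":0.1,"y":0,"z":0,"spin":0,"fingers":1}]'
python3 -m jog '[{"x":0,"y":0,"z":0,"spin":0,"fingers":0.68},{"x":0,"y":0,"z":0,"spin":0,"fingers":0.62},{"x":0,"y":0,"z":0,"spin":0,"fingers":0.5},{"x":0,"y":0,"z":0,"spin":0,"fingers":0.5},{"x":0,"y":0,"z":0,"spin":0,"fingers":0.5}]'
python3 -m jog '[{"x":-1,"y":0,"z":0,"spin":0,"fingers":0.5},{"x":-3,"y":0,"z":0,"spin":0,"fingers":0.5},{"x":-6,"y":0,"z":0,"spin":0,"fingers":0.5},{"x":-9,"y":0,"z":0,"spin":0,"fingers":0.5},{"x":-10,"y":2,"z":-4,"spin":0,"fingers":0.5}]'
python3 -m jog '[{"x":0,"y":5,"z":-5,"spin":0,"fingers":0.5},{"x":0,"y":10,"z":-9,"spin":0,"fingers":0.5},{"x":0,"y":15,"z":-9,"spin":0,"fingers":0.5},{"x":0,"y":15,"z":-9,"spin":0,"fingers":0.5},{"x":0,"y":15,"z":-9,"spin":0,"fingers":0.5}]'
python3 -c "
from h import *
a=snap('side','s8.png');b=snap('top');
for _ in range(20): c=snap('side')
print('motion',np.abs(a['color'][150:300,230:400].astype(int)-c['color'][150:300,230:400]).max())
print([proj(p,st(-.125,0,.25)).round(1) for p in(c,b)],[proj(p,st(-.09,0,.274)).round(1) for p in(c,b)])
i=cv2.hconcat([c['color'][140:300,230:400],b['color'][120:280,230:400]])[:,:,::-1];cv2.imwrite('pics/m8.png',cv2.resize(i,None,fx=2.3,fy=2.3,interpolation=2))"
```

```text
time: 14.32
tool_pos: [0.4909, -0.2184, 0.4357]
tool_rot: [0.215, 1.571, 0.255]
contact_force: [-0.8, 0.2, -2.1]
opening: 0.0239
time: 14.95
tool_pos: [0.4913, -0.2184, 0.4367]
tool_rot: [-0.408, 1.567, -0.367]
contact_force: [5.9, 0.2, 5.7]
opening: 0.0456
time: 15.58
tool_pos: [0.4506, -0.2007, 0.5364]
tool_rot: [-2.015, 1.57, -1.975]
contact_force: [0.0, 0.1, -0.1]
opening: 0.0458
time: 16.2
tool_pos: [0.3539, -0.0539, 0.5358]
tool_rot: [-2.406, 1.57, -2.364]
contact_force: [0.3, -0.8, -0.8]
opening: 0.046
motion 34
[array([296.4, 231.9]), array([309.3, 191.9])] [array([311. , 220.4]), array([309.9, 179.7])]
```

View pics/m8.png

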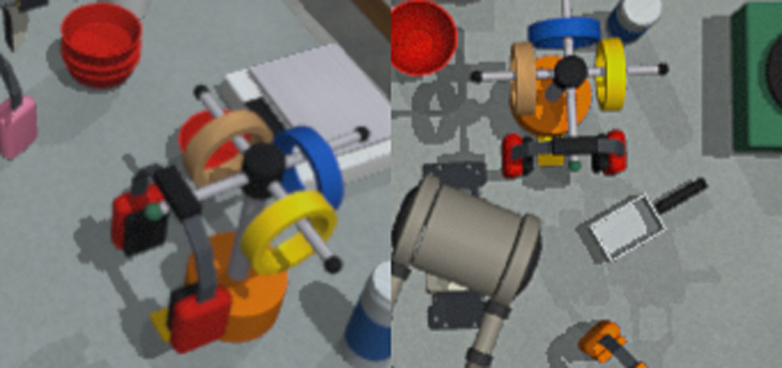

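The ears hang on the bar and the green ball is at its stop prediction. Let me measure the pad offset and check for stillness after a little wait.

```bash
python3 -c "
from h import *
c,s=np.cos(YAW),np.sin(YAW)
def sf(X): d=X-AX; return np.array([c*d[0]+s*d[1],-s*d[0]+c*d[1],X[2]]).round(4)
b=snap('top');a=snap('side')
print('motion now',[np.abs(snap('side')['color'][150:300,230:400].astype(int)-a['color'][150:300,230:400]).max() for _ in range(8)])
print('pad top',sf(onz(b,(305.7,183.9),.274)))
i=b['color'][160:210,270:345];v=i.max(2)
h=cv2.cvtColor(i,cv2.COLOR_RGB2HSV);m=((h[...,0]<6)|(h[...,0]>174))&(h[...,1]>150)&(h[...,2]>70)
n,_,S,C=cv2.connectedComponentsWithStats(m.astype('uint8'))
for k in range(1,n):
  if S[k,4]>20: print(S[k],sf(onz(b,C[k]+[270,160],.18)))
X,e=tri(b,(305.7,183.9),a,((178/2.3)+230,140+192/2.3));print(sf(X),e)
j=cv2.hconcat([i,a['color'][195:245,275:350]]);cv2.imwrite('pics/m9.png',cv2.resize(j[:,:,::-1],None,fx=5,fy=5,interpolation=2))
print(robot.observe()['contact_force'])"
```

```text
motion now [np.int64(14), np.int64(14), np.int64(18), np.int64(14), np.int64(15), np.int64(14), np.int64(14), np.int64(13)]
pad top [-0.1024  0.0134  0.274 ]
[54 17  8  6 29] [-0.0789 -0.0726  0.18  ]
[  9  18   9  19 117] [-0.1015  0.0764  0.18  ]
[55 27  7  8 53] [-0.1164 -0.0702  0.18  ]
[-0.0969  0.0091  0.2552] 0.007883176486467112
[-0.84144794  0.01918507 -0.57376029]
```

View pics/m9.png

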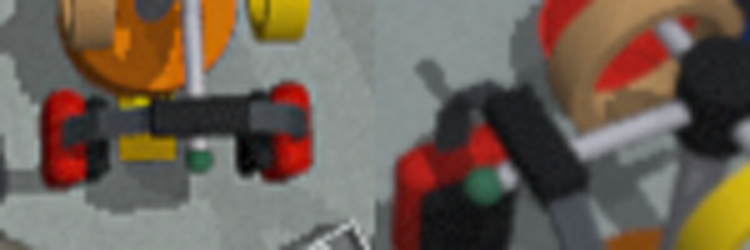

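The pad spans columns 300–320, centred on column 310. The bar lies at 309–310, so the pad is centred across it about 99 mm from the axis, upright, and only pixel noise changes between frames.

```bash
python3 -c "
from h import *
robot.hand_in()"
```

```text
the job is handed in; nothing more can be done
```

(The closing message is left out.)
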